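# Space and press a calibration tile in its jig

### The arm

A 6-joint arm with a two-finger parallel gripper is mounted at the origin on the work surface. World frame = base frame: x ahead of the robot, y to its left, z up, the work surface at z = 0. Lengths are in m, angles in rad, forces in N, time in s.
With the tool pointing down it reaches from about 0.325 to 1 m from the base axis. Payload 5.1 kg.
Tool frame: the origin (TCP) lies midway between the tips of the shut fingers; the grasp point (between the pads) lies 19 mm behind it (manip.tcp_to_grasp is the distance from the TCP to the grasp point, in m); z points along the fingers, y is the line along which they close (so a half turn about z gives the same grasp; the last joint's range is limited). The gripper opens to 85 mm and grips with 20 to 120 N. Pads are 22 mm wide; open, the fingers measure 114 mm over their backs; the gripper's body (76 mm by 85 mm) begins 54 mm behind the grasp point. The pads swing forward as they close: fully open they stand 13 mm farther back than shut.
Start: joints at [-1.331, 0.124, 1.65, -0, 1.367, -0.083], TCP at [0.206, -0.616, 0.192] pointing down, gripper open.
Joint ranges: [-2.61, 2.61], [-1.02, 2.33], [0.03, 2.71], [-1.35, 4.49], [0.32, 2.68], [-2.91, 2.91]. Speed limits (rad/s): [2.57, 2.57, 3.14, 3.14, 3.14, 3.14].

### API

Orientations are given as a rotation vector (axis times angle).
In Python, from rig import manip, jaws, kinematics, monitor, grab_frame, job gives the robot as it stands. Calls block until the motion is done:
- manip.move_ptp(position, orientation): joint-space move of the TCP to a pose.
- manip.movel(position, orientation=None, max_speed=0.15, until_force=None): straight line of the TCP; orientation=None keeps the orientation; max_speed is the mean speed in m/s. With until_force (N) it stops when the force on the tool has changed by that much, and returns True; else False.
- manip.goto_joints(angles): joint-space move.
- jaws.command_gripper(opening, effort=None): finger opening in m; effort is the grip in N (None keeps the last); returns when the fingers have stopped.
- manip.pause(seconds).
- kinematics.inverse_kinematics(position, orientation): joint angles nearest the present ones, or None.
- monitor.read_state(): the state.
- grab_frame(name): name is "side" or "top"; returns a dict with "pixels" (384x512x3 uint8, red, green, blue), "mtx" (3x3 intrinsics, pixels), "pose" (4x4, takes a point from camera to world coordinates). Camera axes: x right, y down, z forward; pixel columns grow to the right and rows downward; lengths in m; the calibration is good to about 2 mm. A picture is of the moment at which its call begins. There is no depth.
A pose or a line that the arm cannot do raises manip.IKError and nothing moves.
- job.finish_job(): hands the job in; it is judged then, once.
The state is a dict: "time": time; "q": joint angles; "joint_velocities": joint speeds; "joint_efforts": joint torques, N m; "tcp_pos": TCP position; "tool_rot": TCP orientation; "force": force on the tool from outside, world axes, zero at the start; "wrist_torque": the same for the moment, N m; "finger_gap": finger opening in m; "grip_force": force on a finger pad.
Only numpy, scipy, OpenCV 4.12 (cv2) and the standard library are available. Lean on these libraries where they do the work, as an engineer would, in place of code of your own. Each camera call takes 0.05 s, during which the arm holds its last target. There are 200 camera calls.

### The job

Swing both flaps of the kit carton outward until they lean well back, take out the straight-sided spacer (not the tapered wedge), and slide it upright, down onto the bed of the tile jig, in the one gap beside the white tile that is wide enough for it. Then push the tile sideways with the spacer until it is flush against the spring-loaded jaw opposite and that jaw gives a few millimetres, and finish while still gripping the spacer and holding the tile pressed there: do not let go. Leave the wedge in its pocket and the other things on the bench where they are.

Things in the scene. Friction and masses are not known exactly. Their poses are not given: they have to be found in the camera images.
- flap_far (a joint): Carton flap hinged along the top of the carton's +x wall, 62 x 190 mm, 3 mm cardboard. Angle in rad: 0 closed (level, pointing to the carton's middle), 1.57 upright, 2.6 fully back; starts ajar at about 1. Stiff crease, stays where it is left and yields to about 1 N at its free edge.
- flap_near (a joint): The same flap on the carton's -x wall; it opens toward the carton's -x side, same angles.
- flap_far_hinge (a point): Middle of flap_far's hinge line, 72 mm above the bench, 65 mm from the carton's centre along its +x; carton axes.
- flap_near_hinge (a point): Middle of flap_near's hinge line, 72 mm above the bench, 65 mm from the carton's centre along its -x; carton axes.
- carton: Cardboard kit carton, fixed to the bench, outside 134 (x) x 194 (y) x 72 mm high, walls and floor 4 mm; origin at the centre of its underside. A flat insert in it (top 24 mm above the bench) has two pockets, at y = +45 and -45 mm on the carton's centre line: one holds the spacer, the other the wedge (which is which varies).
- spacer_center (a point): Aluminium spacer, a plain straight block 14 (x) x 60 (y) x 65 mm (z, upright), 130 g nominal; this point is its centre. It stands upright in a pocket of the carton with 1.5 mm play all round, its foot 4 mm and its top 69 mm above the bench.
- wedge_center (a point): Aluminium wedge, as long and high as the spacer but widening upward from 14 mm at the foot to about 25 mm at the top; this point is its centre. Not needed; stays in its pocket.
- bed: Bed plate of the tile jig, fixed, aluminium, 190 (x) x 150 (y) x 12 mm high; origin at the centre of its underside. The two jaws stand on it at x = +61 and -61 mm (which is where varies), parallel to its y axis, with the tile between.
- jaw_slim: Fixed steel jaw bar, 10 (x) x 124 (y) x 20 mm high, its top 32 mm above the bench; origin at the centre of its underside. Between it and the tile is the gap of about 21 mm.
- jaw_broad_center (a point): Spring-loaded steel jaw bar, 36 (x) x 124 (y) x 20 mm high, its top 32 mm above the bench, between two small end posts; this point is its centre (22 mm above the bench). It gives up to 6 mm away from the tile against a spring of 2 N/mm and springs back. Between it and the tile is the gap of about 8 mm; the tile is flush when it touches this jaw's face.
- tile_center (a point): White ceramic tile, loose, lying flat on the bed, 70 (x) x 100 (y) x 18 mm thick, 290 g nominal, its top 30 mm above the bench; this point is its centre (21 mm above the bench). It slides on the bed under a few newtons.
- spatula: Bystander: lab spatula, 170 mm long, lying between carton and jig.
- bottle: Bystander: amber bottle, 60 mm across, 150 mm high; origin under its centre.
- beaker: Bystander: glass beaker, 70 mm across, 90 mm high; origin under its centre.
- jar: Bystander: white jar, 64 mm across, 80 mm high; origin under its centre.
- tipbox: Bystander: pipette tip box, 85 x 120 x 74 mm; origin under its centre.
- stripbox: Bystander: green carton of test strips, 70 x 110 x 50 mm; origin under its centre.
Things that resemble listed ones, but are neither listed nor needed, are in the scene too. There is more than one size of the carton; the job needs the middle-sized.

How it is judged:
On the way, in this order (a step that is already met when the one before it is completed fails the run):
1. both carton flaps are swung back past 1.9 rad (value of joint each of flap_far, flap_near above 1.9 rad), for 0.2 s.
2. the spacer stands in the wide gap between slim jaw and tile (z of spacer_center in the frame of bed below 0.0505 m and angle between spacer_center's own z axis and vertical below 0.12 rad and (x of spacer_center in the frame of jaw_slim between 0.011 and 0.04 m or x of spacer_center in the frame of jaw_slim between -0.04 and -0.011 m) and (x of spacer_center in the frame of tile_center between 0.04 and 0.06 m or x of spacer_center in the frame of tile_center between -0.06 and -0.04 m) and y of spacer_center in the frame of tile_center between -0.035 and 0.035 m), for 0.1 s.
At the end, for the whole second after the job is handed in: Flaps past 1.9 rad; spacer upright (0.12 rad) between slim jaw and tile, foot within 6 mm of the bed, within 35 mm of mid-tile; tile flat, flush to the broad jaw (1.7 mm, 0.03 rad); over 2 N from fingers to spacer, spacer to tile and tile to broad jaw, at rest (all of step 1 and all of step 2 and (x of spacer_center in the frame of tile_center between 0.04 and 0.0455 m or x of spacer_center in the frame of tile_center between -0.0455 and -0.04 m) and (x of tile_center in the frame of jaw_broad_center between 0.05 and 0.0547 m or x of tile_center in the frame of jaw_broad_center between -0.0547 and -0.05 m) and angle between the x axis of tile_center and the x axis of jaw_broad_center, either way round below 0.03 rad and angle between tile_center's own z axis and vertical below 0.04 rad and z of tile_center in the frame of bed below 0.0235 m and contact force between spacer and tile above 2 N and contact force between tile and jaw_broad above 2 N and contact force between the fingers and spacer above 2 N and linear speed of spacer below 0.02 m/s); the arm keeps its last pose, push and grip.
It fails at once if the wedge is taken from its pocket (moved over 20 mm) (distance of wedge_center from where it was at the start of the episode above 0.02 m).
It fails at once if a bystander is pushed over 30 mm (distance of any of spatula, bottle, beaker, jar, tipbox, stripbox from where it was at the start of the episode above 0.03 m).
It also fails if it takes over 51 s, if anything falls off the work surface, if the arm or the gripper's body presses on something with over 40 N, if the wrist force passes 120 N, or if a joint passes its speed limit or range.

## Working session

There is one attempt and no reset: what is moved stays moved. The work goes in short steps, each a Python script; the robot and the scene stay as the last script left them, time stands still between calls to the robot, and variables do not carry over. Pictures are saved under pics/ and viewed, at most 10 in all, crops included, and the job is handed in when it is done.

```bash
mkdir -p pics; ls; python3 - <<'E'
from rig import *
import cv2,pickle
for n in("top","side"):
    f=grab_frame(n); pickle.dump(f,open(f"pics/{n}0.pkl","wb"))
    cv2.imwrite(f"pics/{n}0.png",cv2.resize(f["pixels"][:,:,::-1],(800,600),interpolation=cv2.INTER_CUBIC)); print(f["mtx"].tolist(),f["pose"].round(4).tolist())
s=monitor.read_state();print(s)
E
```

```text
pics
[[424.0359650650182, 0.0, 263.56998252869846], [0.0, 424.0359650650182, 190.0178615875846], [0.0, 0.0, 1.0]] [[0.0617, -0.9759, 0.2094, 0.1832], [-0.9981, -0.0597, 0.0156, -0.0114], [-0.0027, -0.21, -0.9777, 1.4004], [0.0, 0.0, 0.0, 1.0]]
[[453.5252673254637, 0.0, 259.83071880444766], [0.0, 453.5252673254637, 189.97114470109847], [0.0, 0.0, 1.0]] [[-0.9856, -0.0833, 0.1473, 0.2932], [-0.1692, 0.4741, -0.8641, 1.0736], [0.0021, -0.8765, -0.4813, 0.6827], [0.0, 0.0, 0.0, 1.0]]
{'time': 0.1, 'q': array([-1.33058540e+00,  1.24441979e-01,  1.65156612e+00, -5.91520542e-05,
        1.36752478e+00, -8.25824127e-02]), 'joint_velocities': array([ 0.00061738, -0.00208372, -0.00442207,  0.00053213, -0.00030014,
       -0.00046629]), 'joint_efforts': array([ 4.24073005e-04, -4.24930716e+01, -3.66653037e+01, -9.84808617e-05,
        3.93652328e-03,  1.34282226e-05]), 'tcp_pos': array([ 0.20600231, -0.61580972,  0.19115772]), 'tool_rot': array([-3.09885629e+00, -5.04552641e-01,  3.30452937e-04]), 'force': array([-0.59810288,  0.13182072, -0.2223366 ]), 'wrist_torque': array([ 0.02585106, -0.00465157, -0.0196882 ]), 'grip_force': 0.0, 'finger_gap': 0.08542175129438176}
```

View pics/top0.png

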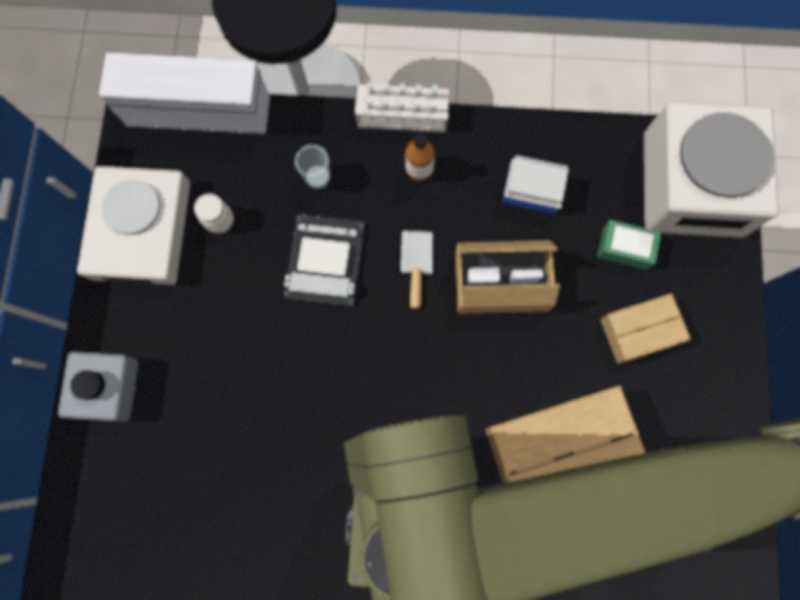

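View pics/side0.png

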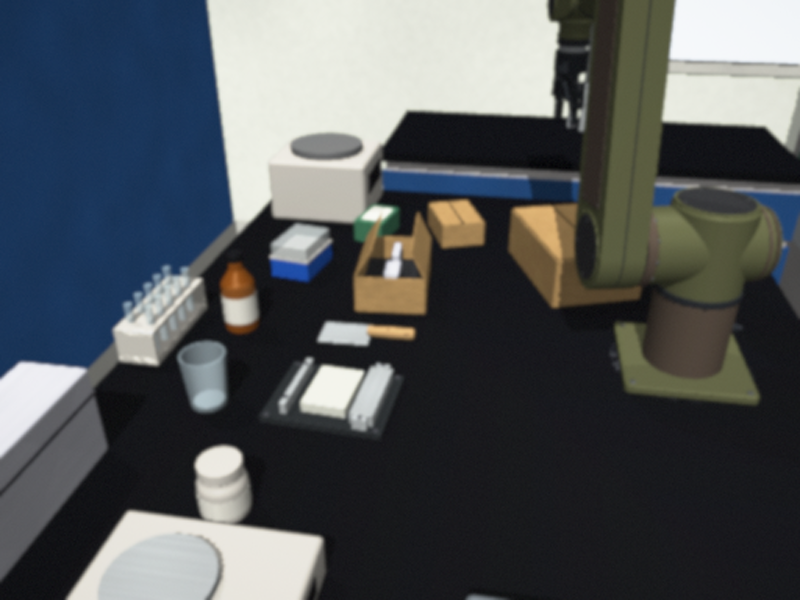

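The open carton (800-px view: 505,277) sits between a small closed one (645,328) and a large one (565,435). It is the middle-sized one, and open as described. Inside it are two bright tops, at (484,275), which looks wider, and (526,274), which is narrower and probably the spacer. In the jig the slim jaw is far (328,228), the tile is at (323,257) and the broad jaw is near (320,285). I'll enlarge these to confirm.

```bash
python3 - <<'E'
import cv2,pickle,numpy as np
t=pickle.load(open("pics/top0.pkl","rb"))["pixels"];s=pickle.load(open("pics/side0.pkl","rb"))["pixels"]
def c(im,x,y,w,h,W,H): return cv2.resize(im[y:y+h,x:x+w,::-1],(W,H),interpolation=cv2.INTER_CUBIC)
a=c(t,285,150,80,60,400,300);b=c(t,175,132,80,60,400,300)
d=c(s,215,120,80,60,400,300)[:, :];e=c(s,160,220,112,60,400,300)
cv2.imwrite("pics/crop.png",np.vstack([np.hstack([a,b]),np.hstack([d,e])]))
E
```

```text
(no output)
```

View pics/crop.png

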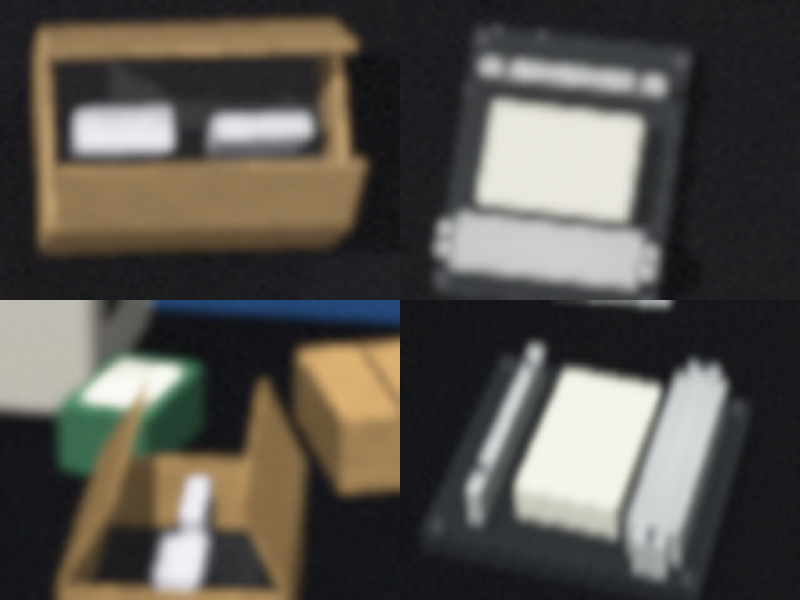

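The crop confirms it. The left block in the top crop, (309,176) px and at the carton's +y end, is wide at the top, so it is the wedge. The right block, (337,175) px at the -y end, has a narrow top and straight sides, so it is the spacer. In the jig the slim jaw is on +x with the wide gap next to it, and the broad jaw is on -x. Next I'll measure.

```bash
cat > h.py <<'E'
import numpy as np,cv2,pickle
from scipy.spatial.transform import Rotation as R
def rays(f,p):
    p=np.atleast_2d(np.asarray(p,float)); d=np.c_[p,np.ones(len(p))]@np.linalg.inv(f["mtx"]).T
    return f["pose"][:3,3],d@f["pose"][:3,:3].T
def plane(f,p,z):
    o,d=rays(f,p); return (o+d*((z-o[2])/d[:,2])[:,None])[:,:2]
def tri(f,p,g,q):
    o,d=rays(f,p);a,e=rays(g,q); d,e=d[0],e[0]
    s=np.linalg.lstsq(np.c_[d,-e],a-o,rcond=None)[0]; P,Q=o+s[0]*d,a+s[1]*e
    return (P+Q)/2,np.linalg.norm(P-Q)
def blobs(f,box,lo,hi=256,amin=15,K=4):
    x,y,w,h=box; g=f["pixels"][y:y+h,x:x+w].min(2)
    g=cv2.resize(g,None,fx=K,fy=K,interpolation=cv2.INTER_CUBIC)
    m=((g>=lo)&(g<hi)).astype(np.uint8)
    cs=cv2.findContours(m,cv2.RETR_EXTERNAL,cv2.CHAIN_APPROX_NONE)[0]
    return [(c[:,0]+.5)/K-.5+[x,y] for c in cs if cv2.contourArea(c)>amin*K*K]
def rect(pts):   # centre, (long,short), angle of short axis from +x, in mm
    c,(w,h),a=cv2.minAreaRect((pts*1000).astype(np.float32))
    if w>h: w,h,a=h,w,a+90
    a=(a+90)%180-90
    return np.array(c)/1000,(round(h,1),round(w,1)),a
def rot(yaw):  # tool down, closing axis (tool y) along yaw from +x
    c,s=np.cos(yaw),np.sin(yaw); y=np.array([c,s,0]);z=np.array([0,0,-1.]);return R.from_matrix(np.c_[np.cross(y,z),y,z]).as_rotvec()
E
python3 - <<'E'
from h import *
t=pickle.load(open("pics/top0.pkl","rb"));s=pickle.load(open("pics/side0.pkl","rb"))
for n,box,lo,z in(("tops",(297,165,54,20),190,.069),("tile",(185,145,40,32),205,.030),("slim",(188,138,34,16),120,.032),("broad",(178,170,52,26),120,.032)):
    for c in blobs(t,box,lo):
        r=rect(plane(t,c,z)); print(n,c.mean(0).round(1),r[0].round(4),r[1],round(r[2],1))
for n,box,lo in(("S tops",(240,150,22,32),185),("S tile",(190,230,48,42),190),("S slim",(175,225,32,42),120),("S broad",(222,228,34,50),120)):
    for c in blobs(s,box,lo):
        q=cv2.approxPolyDP(c.astype(np.float32)[:,None],1.5,True)[:,0]; print(n,c.min(0).round(1),c.max(0).round(1),q.round(1).tolist())
for c in blobs(t,(185,145,40,32),205): print("tile top px",cv2.boxPoints(cv2.minAreaRect(c.astype(np.float32))).round(1).tolist())
E
```

```text
tops [336.9 174.9] [ 0.5324 -0.2237] (60.0, 13.7) 4.8
tops [309.3 175.7] [ 0.5245 -0.135 ] (60.0, 24.2) 3.5
tile [206.4 163.8] [0.555  0.2072] (96.5, 66.6) -3.7
slim [202.1 152.7] [0.5935 0.224 ] (67.4, 7.9) 3.5
slim [206.3 146.4] [0.615 0.214] (106.9, 17.4) -3.1
broad [204.5 178.9] [0.4996 0.2103] (147.9, 68.3) 3.5
S tops [246.1 154.9] [256.1 177.1] [[255.39999389648438, 155.10000610351562], [252.10000610351562, 156.10000610351562], [251.60000610351562, 165.39999389648438], [247.10000610351562, 169.39999389648438], [247.60000610351562, 176.89999389648438], [253.89999389648438, 175.60000610351562]]
S tile [224.9 237.1] [237.4 268.6] [[237.39999389648438, 237.10000610351562], [225.39999389648438, 261.3999938964844], [226.39999389648438, 267.8999938964844], [229.89999389648438, 264.1000061035156], [232.10000610351562, 268.6000061035156], [237.39999389648438, 264.6000061035156]]
S tile [192.9 234.1] [231.4 263.1] [[206.10000610351562, 234.39999389648438], [192.89999389648438, 257.6000061035156], [195.60000610351562, 260.6000061035156], [217.89999389648438, 262.8999938964844], [231.39999
[... 548 characters left out ...]
74.9] [[248.39999389648438, 233.10000610351562], [241.39999389648438, 232.10000610351562], [237.39999389648438, 234.39999389648438], [231.10000610351562, 243.89999389648438], [231.60000610351562, 236.39999389648438], [221.60000610351562, 235.10000610351562], [221.60000610351562, 260.3999938964844], [230.89999389648438, 244.10000610351562], [222.60000610351562, 263.1000061035156], [225.60000610351562, 273.6000061035156], [232.89999389648438, 274.8999938964844], [237.60000610351562, 271.3999938964844], [250.89999389648438, 237.39999389648438]]
tile top px [[190.6999969482422, 171.5], [193.10000610351562, 152.39999389648438], [222.10000610351562, 156.0], [219.6999969482422, 175.10000610351562]]
```

```bash
python3 - <<'E'
from h import *
t=pickle.load(open("pics/top0.pkl","rb"));s=pickle.load(open("pics/side0.pkl","rb"))
for a,b in(((222.1,156),(206.1,234.4)),((219.7,175.1),(231.4,237.9)),((193.1,152.4),(192.9,257.6)),((336.9,174.9),(253.4,160.2))):
    P,e=tri(t,[a],s,[b]);print("tri",P.round(4),round(e,4))
def sh(n,box,los,z):
  for lo in los:
    for c in blobs(t,box,lo):
        r=rect(plane(t,c,z)); print(n,lo,c.mean(0).round(1),r[0].round(4),r[1],round(r[2],1))
sh("tile",(189,151,36,25),(130,160,180),.030)
sh("slim",(188,140,34,12),(80,100,140),.032)
g=t["pixels"].min(2)
# 1D edge profile along the jig's x direction, at several columns (rows of brightness)
for u in(197,203,209,215): print(u,g[138:202,u].tolist())
E
```

```text
tri [0.5861 0.1571 0.0304] 0.0024
tri [0.5199 0.1597 0.0294] 0.0024
tri [0.5916 0.2555 0.0308] 0.0002
tri [ 0.5346 -0.2242  0.0664] 0.0022
tile 130 [204.9 165.1] [0.551  0.2077] (106.9, 85.4) -3.2
tile 160 [206.5 163.8] [0.5549 0.2071] (102.9, 74.4) -4.1
tile 180 [206.5 163.8] [0.5549 0.2069] (100.4, 72.0) -4.4
slim 80 [206.2 146.4] [0.6148 0.2152] (110.8, 23.9) -3.0
slim 100 [206.1 146.4] [0.6149 0.2146] (108.7, 20.0) -3.0
slim 140 [206.2 146.4] [0.6149 0.2137] (105.6, 14.5) -3.1
197 [54, 60, 62, 61, 69, 97, 138, 163, 165, 143, 106, 73, 69, 109, 162, 200, 217, 222, 223, 223, 223, 223, 223, 223, 223, 223, 223, 223, 223, 223, 223, 223, 222, 219, 205, 173, 137, 149, 182, 197, 201, 203, 205, 204, 204, 203, 202, 197, 173, 126, 79, 63, 63, 61, 53, 40, 29, 26, 29, 27, 30, 28, 31, 29]
203 [65, 73, 67, 63, 65, 89, 134, 174, 189, 173, 132, 88, 68, 72, 118, 175, 207, 219, 223, 223, 223, 223, 223, 222, 223, 223, 223, 223, 223, 223, 223, 223, 224, 223, 216, 196, 157, 138, 169, 195, 202, 204, 204, 206, 206, 204, 204, 200, 187, 156, 110, 71, 59, 61, 55, 43, 32, 28, 28, 32, 29, 27, 29, 28]
209 [34, 48, 59, 60, 63, 70, 108, 157, 189, 194, 174, 128, 81, 63, 77, 131, 186, 214, 222, 223, 223, 223, 223, 223, 223, 223, 223, 223, 223, 224, 223, 224, 223, 223, 222, 216, 192, 145, 131, 170, 195, 202, 203, 205, 205, 205, 204, 203, 197, 174, 133, 87, 65, 60, 59, 48, 36, 31, 27, 29, 31, 29, 30, 29]
215 [31, 41, 50, 59, 62, 64, 74, 117, 165, 188, 183, 153, 108, 73, 64, 87, 141, 189, 214, 222, 223, 223, 223, 223, 223, 222, 222, 223, 223, 223, 223, 223, 223, 223, 223, 222, 213, 188, 145, 142, 176, 196, 200, 202, 203, 203, 203, 202, 202, 196, 171, 125, 78, 63, 61, 61, 51, 37, 28, 26, 31, 28, 28, 29]
```

```bash
python3 - <<'E'
from h import *
t=pickle.load(open("pics/top0.pkl","rb"));g=t["pixels"].min(2).astype(float)
E={k:[] for k in("slim_far","slim_near","tile_far","tile_near","broad_near")}
def cross(p,lev,a,rising,step=1):
    r=a
    while True:
        u,v=p[r],p[r+step]
        if (u-lev)*(v-lev)<=0: return r+step*(lev-u)/(v-u)
        r+=step
for u in range(196,219):
    p=g[:,u]
    pk=141+int(np.argmax(p[141:149+ (u-196)//6])); mid=165
    E["slim_far"].append((u,cross(p,(p[pk]+62)/2,pk,0,-1)))
    E["slim_near"].append((u,cross(p,(p[pk]+62)/2,pk,0,1)))
    E["tile_far"].append((u,cross(p,143,mid,0,-1)))
    mn=mid+int(np.argmin(p[mid:180])); E["tile_near"].append((u,mn))
    E["broad_near"].append((u,cross(p,132,181,0,1)))
for k,v in E.items():
    w=plane(t,v,.030 if "tile" in k else .032); m,b=np.polyfit(w[:,1],w[:,0],1)
    print(k,"x at y=.207:",round(m*.207+b,4),"yaw deg",round(np.degrees(-np.arctan(m)),2),"res",np.std(w[:,0]-m*w[:,1]-b).round(4))
E
```

```text
slim_far x at y=.207: 0.6223 yaw deg -2.71 res 0.0004
slim_near x at y=.207: 0.6067 yaw deg -2.78 res 0.0003
tile_far x at y=.207: 0.5925 yaw deg -3.76 res 0.0003
tile_near x at y=.207: 0.5148 yaw deg -4.25 res 0.001
broad_near x at y=.207: 0.4724 yaw deg -2.97 res 0.0003
```

```bash
cat >> h.py <<'E'
C=np.array([.5285,-.1794]);CY=np.radians(4.9)
def cw(x,y,yaw=CY,o=C): return o+np.array([np.cos(yaw)*x-np.sin(yaw)*y,np.sin(yaw)*x+np.cos(yaw)*y])
E
python3 - <<'E'
from h import *
from rig import *
print("q6 candidates",kinematics.inverse_kinematics([*C,.3],rot(CY)),kinematics.inverse_kinematics([*C,.3],rot(CY+np.pi)))
r=min((rot(CY),rot(CY+np.pi)),key=lambda r:abs(kinematics.inverse_kinematics([*C,.3],r)[5]))
p=monitor.read_state()["tcp_pos"]
manip.movel([p[0],p[1],.30],max_speed=.25)
jaws.command_gripper(0,40)
manip.move_ptp([*C,.28],r)
print(manip.movel([*C,.100],max_speed=.2,until_force=8))
print(manip.movel([*cw(.077,0),.100],max_speed=.12,until_force=12))
manip.movel([*C,.100],max_speed=.25)
print(manip.movel([*cw(-.077,0),.100],max_speed=.12,until_force=12))
manip.movel([*C,.100],max_speed=.25)
s=monitor.read_state();print(s["time"],s["tcp_pos"],s["force"],r)
manip.movel([*C,.28],max_speed=.3)
f=grab_frame("side");g=grab_frame("top")
cv2.imwrite("pics/a.png",np.hstack([cv2.resize(f["pixels"][110:230,200:300,::-1],(400,480),interpolation=2),cv2.resize(g["pixels"][130:230,270:370,::-1],(400,480),interpolation=2)]))
E
```

```text
q6 candidates [-4.23431702e-01 -1.24819719e-01  1.72039987e+00 -4.44089210e-16
  1.54601250e+00 -5.08952835e-01] [-4.23431702e-01 -1.24819719e-01  1.72039987e+00 -8.88178420e-16
  1.54601250e+00  2.63263982e+00]
False
False
False
6.9583 [ 0.52929896 -0.17909237  0.09960887] [-0.79792615  0.32081405  0.15006402] [2.12444971 2.31437201 0.        ]
```

View pics/a.png

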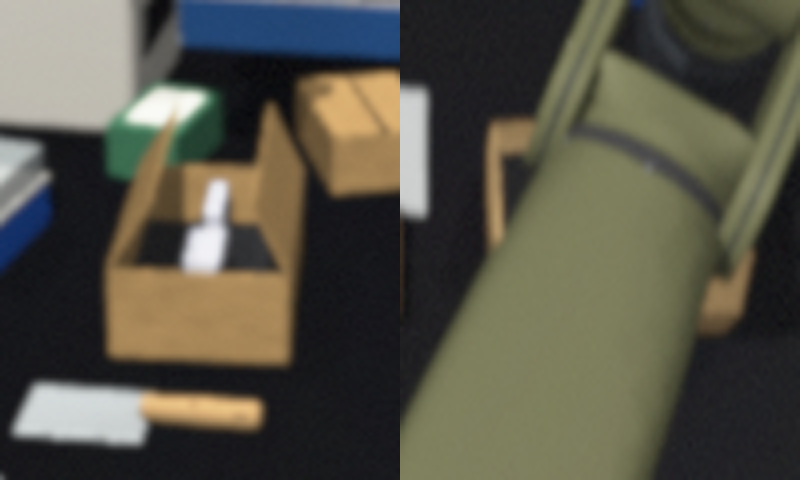

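The flaps look much as they did at the start. I'll project the expected flap edges at several angles into both new views to read the angles properly.

```bash
python3 - <<'E'
from h import *
from rig import *
q=monitor.read_state()["q"]; 
manip.goto_joints([q[0]-.75,*q[1:]])
F={}
for n in("side","top"): F[n]=grab_frame(n); pickle.dump(F[n],open(f"pics/{n}1.pkl","wb"))
def proj(f,P):
    T=np.linalg.inv(f["pose"]); c=T[:3,:3]@P+T[:3,3]; v=f["mtx"]@c; return v[:2]/v[2]
out=[]
for n,(x0,y0,w,h) in (("side",(205,110,80,80)),("top",(280,140,80,80))):
    f=F[n]; im=cv2.resize(f["pixels"][y0:y0+h,x0:x0+w,::-1],(400,400),interpolation=2)
    for sx,col0 in((1,(0,255,0)),(-1,(255,255,0))):
      for th,col in((0,col0),(1.0,(0,0,255)),(1.57,(255,0,255)),(2.2,(255,0,0))):
        L=0 if th==0 else .062
        for y in(-.095,.095):
            p=cw(sx*(.065-L*np.cos(th)),y); u=(proj(f,np.array([*p,.072+L*np.sin(th)]))+.5-[x0,y0])*5
            cv2.circle(im,tuple(u.astype(int)),4,col,-1 if sx>0 else 1)
    out.append(im)
cv2.imwrite("pics/b.png",np.hstack(out)); print(monitor.read_state()["time"])
E
```

```text
9.4167
```

View pics/b.png

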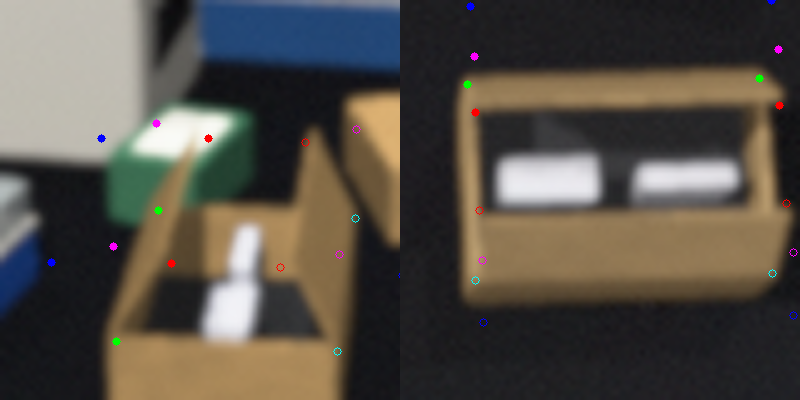

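The flaps are indeed still at about 1.0 rad: the red markers for 1.0 line up with the free edges. I'll repeat the far push, logging the TCP and force and taking a picture at the end of the push.

```bash
python3 - <<'E'
from h import *
from rig import *
r=rot(CY)
manip.move_ptp([*C,.20],r)
manip.movel([*C,.100],max_speed=.3)
for x in(.03,.055,.08):
    print(manip.movel([*cw(x,0),.100],max_speed=.15)); s=monitor.read_state(); print(s["time"],s["tcp_pos"].round(4),s["force"].round(2),s["finger_gap"])
f=grab_frame("side");g=grab_frame("top")
cv2.imwrite("pics/c.png",np.hstack([cv2.resize(f["pixels"][90:190,205:285,::-1],(400,500),interpolation=2),cv2.resize(g["pixels"][130:230,270:350,::-1],(400,500),interpolation=2)]))
E
```

```text
False
11.7833 [ 0.56   -0.1776  0.1027] [0.96 0.15 0.25] 0.0003835593911834106
False
12.1 [ 0.5831 -0.1748  0.1004] [-0.75  0.28  0.8 ] -0.00024503725188501494
False
12.4167 [ 0.6077 -0.1726  0.0999] [-0.44 -0.04  0.32] 0.00015852695541764578
```

View pics/c.png

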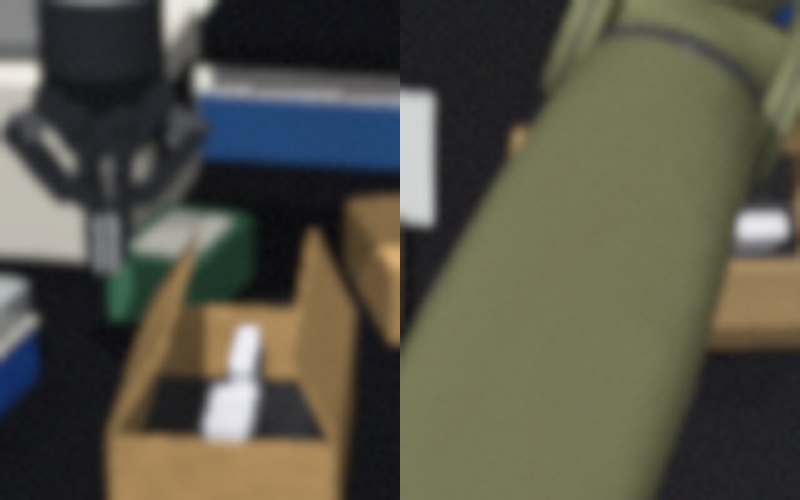

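```bash
python3 - <<'E'
from h import *
from rig import *
s=pickle.load(open("pics/side0.pkl","rb"))
def proj(f,P):
    T=np.linalg.inv(f["pose"]); c=T[:3,:3]@np.array(P)+T[:3,3]; v=f["mtx"]@c; return v[:2]/v[2]
print("tcp px expected",proj(s,[.6077,-.1726,.0999]))
o,d=rays(s,[[226,144]]);d=d[0]
k=(-.1726-o[1])/d[1];print("tip at that y",o+k*d)
for z in(.0999,.12,.14): print(z,o+(z-o[2])/d[2]*d)
st=monitor.read_state();print(st)
for dz in (0,):
    print(kinematics.inverse_kinematics(st["tcp_pos"],st["tool_rot"]))
E
```

```text
tcp px expected [227.41893945 155.68687151]
tip at that y [ 0.61085833 -0.1726      0.13875511]
0.0999 [ 0.6335482  -0.26161727  0.0999    ]
0.12 [ 0.62181058 -0.21556806  0.12      ]
0.14 [ 0.61013136 -0.16974795  0.14      ]
{'time': 12.5167, 'q': array([-3.61753726e-01,  1.56589847e-01,  1.77445261e+00, -2.68918480e-04,
        1.21164114e+00, -4.47149765e-01]), 'joint_velocities': array([-0.00233574, -0.00349275,  0.00312313,  0.00164363, -0.0019733 ,
        0.00018799]), 'joint_efforts': array([ 9.12074069e-02, -4.17486584e+01, -3.47866952e+01,  2.81558103e-03,
       -8.19938374e-03, -1.64102014e-03]), 'tcp_pos': array([ 0.60723888, -0.17255853,  0.09976611]), 'tool_rot': array([-2.12386325e+00, -2.31366245e+00,  1.00387775e-03]), 'force': array([-0.32877217, -0.35192893, -0.15943765]), 'wrist_torque': array([0.00438949, 0.03622251, 0.03692971]), 'grip_force': 0.0, 'finger_gap': -0.00011382364333956041}
[-3.61753726e-01  1.56589847e-01  1.77445261e+00 -2.68918480e-04
  1.21164114e+00 -4.47149765e-01]
```

```bash
python3 - <<'E'
from h import *
from rig import *
b=pickle.load(open("pics/side1.pkl","rb"))["pixels"].astype(int)
f=grab_frame("side"); pickle.dump(f,open("pics/side2.pkl","wb"))
d=abs(f["pixels"].astype(int)-b).max(2)
for r in range(126,164,2): print(r,d[r,212:242].tolist())
E
```

```text
126 [62, 97, 129, 149, 153, 149, 145, 140, 145, 154, 157, 160, 156, 131, 108, 115, 140, 155, 150, 129, 98, 69, 58, 58, 60, 57, 49, 35, 20, 8]
128 [11, 31, 61, 100, 131, 146, 150, 151, 152, 153, 154, 153, 154, 140, 126, 126, 143, 153, 155, 147, 128, 104, 78, 64, 53, 38, 22, 9, 4, 3]
130 [1, 4, 12, 32, 61, 79, 87, 96, 113, 135, 146, 153, 155, 154, 146, 147, 151, 152, 154, 144, 122, 96, 67, 45, 29, 22, 22, 25, 26, 26]
132 [1, 1, 1, 3, 7, 10, 10, 16, 36, 71, 109, 133, 127, 123, 124, 123, 132, 149, 146, 123, 93, 62, 36, 30, 41, 57, 73, 84, 88, 86]
134 [1, 1, 1, 0, 0, 1, 1, 1, 11, 39, 81, 99, 85, 80, 81, 78, 96, 128, 142, 115, 84, 62, 55, 68, 85, 93, 93, 93, 92, 93]
136 [1, 1, 1, 0, 1, 1, 1, 3, 9, 33, 74, 92, 77, 74, 76, 72, 86, 115, 129, 112, 86, 84, 87, 86, 85, 83, 84, 83, 82, 83]
138 [0, 2, 2, 0, 1, 1, 1, 0, 5, 24, 64, 91, 80, 74, 74, 63, 68, 93, 109, 98, 93, 87, 85, 82, 82, 82, 81, 82, 83, 84]
140 [1, 1, 1, 0, 1, 1, 1, 1, 3, 17, 54, 85, 72, 65, 59, 45, 42, 67, 88, 86, 85, 86, 88, 87, 86, 87, 87, 87, 85, 79]
142 [1, 2, 1, 1, 1, 2, 1, 1, 3, 9, 28, 27, 7, 15, 17, 35, 40, 20, 38, 47, 55, 5
[... 354 characters left out ...]
1]
150 [1, 1, 1, 1, 3, 2, 2, 1, 2, 2, 3, 5, 2, 3, 3, 0, 2, 6, 16, 33, 45, 49, 43, 32, 16, 7, 5, 8, 15, 23]
152 [2, 3, 3, 1, 2, 1, 3, 1, 1, 2, 1, 0, 2, 2, 1, 1, 2, 8, 25, 43, 48, 44, 31, 15, 7, 7, 10, 11, 9, 5]
154 [1, 2, 2, 1, 3, 2, 1, 3, 1, 1, 1, 1, 3, 4, 2, 3, 5, 7, 22, 36, 36, 25, 12, 6, 9, 13, 13, 8, 4, 2]
156 [1, 1, 4, 4, 2, 1, 2, 4, 5, 2, 2, 4, 6, 7, 6, 9, 8, 3, 6, 9, 3, 3, 6, 10, 13, 13, 9, 5, 2, 1]
158 [2, 2, 2, 2, 2, 4, 3, 4, 1, 3, 3, 4, 7, 8, 11, 7, 11, 9, 10, 5, 3, 4, 10, 11, 8, 4, 3, 2, 1, 1]
160 [3, 1, 2, 3, 2, 3, 2, 4, 0, 2, 1, 6, 3, 1, 5, 3, 3, 7, 9, 4, 5, 9, 10, 6, 3, 1, 2, 3, 0, 1]
162 [2, 1, 1, 2, 2, 2, 2, 1, 3, 1, 2, 1, 2, 0, 2, 2, 1, 1, 3, 6, 9, 9, 5, 2, 1, 1, 1, 0, 1, 3]
```

The silhouette difference puts the fingertip at row 145, but the reported TCP projects to row 156. So the real tip seems to be about 37 mm higher than reported, which explains why it passed above the flaps. I'll check with a gentle touch on clear bench.

```bash
python3 - <<'E'
from h import *
from rig import *
r=rot(CY)
manip.movel([.6077,-.1726,.16],max_speed=.3)
manip.move_ptp([.39,-.10,.09],r)
f=grab_frame("side"); b=pickle.load(open("pics/side1.pkl","rb"))["pixels"].astype(int)
d=abs(f["pixels"].astype(int)-b).max(2)
def proj(f,P):
    T=np.linalg.inv(f["pose"]); c=T[:3,:3]@np.array(P)+T[:3,3]; v=f["mtx"]@c; return v[:2]/v[2]
s=monitor.read_state(); u=proj(f,s["tcp_pos"]); print("expected",u,s["tcp_pos"])
c=int(u[0]); print("rows changed",[int(np.max(np.nonzero(d[:int(u[1])+25,k]>25)[0])) for k in range(c-6,c+7)])
print(manip.movel([.39,-.10,.03],max_speed=.15,until_force=6))
print(manip.movel([.39,-.10,-.045],max_speed=.05,until_force=6))
s=monitor.read_state();print(s["time"],s["tcp_pos"],s["force"])
E
```

```text
expected [294.62270988 174.09504189] [ 0.39126678 -0.10054224  0.09084793]
rows changed [157, 158, 158, 158, 162, 163, 163, 163, 163, 163, 162, 160, 157]
False
True
15.7167 [ 0.38978218 -0.09990262 -0.03896399] [-1.16934132  0.52506023  4.83359308]
```

The touch came at reported z = -0.039, so the true tip is about 38 mm above the reported TCP, which agrees with the image. I'll add that offset and redo the flaps.

```bash
echo 'DZ=-.038   # commanded z = true tip z + DZ' >> h.py; python3 - <<'E'
from h import *
from rig import *
r=rot(CY); print(manip.tcp_to_grasp)
manip.movel([.39,-.10,.15+DZ],max_speed=.3)
manip.move_ptp([*C,.19+DZ],r)
z=.100+DZ
print(manip.movel([*C,z],max_speed=.2,until_force=8))
print(manip.movel([*cw(.077,0),z],max_speed=.15,until_force=12)); print(monitor.read_state()["force"].round(1))
manip.movel([*C,z],max_speed=.3)
print(manip.movel([*cw(-.077,0),z],max_speed=.15,until_force=12)); print(monitor.read_state()["force"].round(1))
manip.movel([*C,z],max_speed=.3)
manip.movel([*C,.19+DZ],max_speed=.3)
jaws.command_gripper(.05,60)
f=grab_frame("side"); pickle.dump(f,open("pics/side3.pkl","wb"))
cv2.imwrite("pics/d.png",cv2.resize(f["pixels"][90:190,205:285,::-1],(480,600),interpolation=2)); print(monitor.read_state()["time"])
E
```

```text
0.0187
False
False
[-0.   1.3  0.4]
False
[-1.4  0.   0.1]
20.8583
```

View pics/d.png

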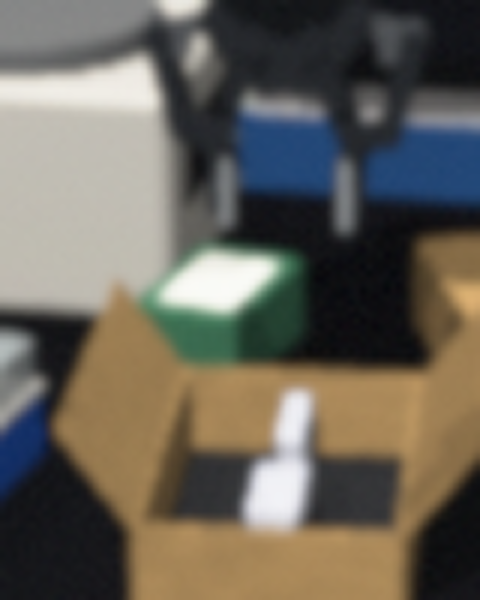

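Both flaps lean well back now: in the 480-px crop the left flap's hinge corner is at (130,525) and its free corner at (52,420), roughly 2.15 rad. Next comes the spacer grasp, then lifting it to hover over the gap.

```bash
cat >> h.py <<'E'
SP=np.array([.533,-.2238]); JY=np.radians(-3.1); G=np.array([.6024,.205])
E
python3 - <<'E'
from h import *
from rig import *
manip.move_ptp([*SP,.13+DZ],rot(CY))
print(manip.movel([*SP,.035+DZ],max_speed=.15,until_force=10))
jaws.command_gripper(0,80); s=monitor.read_state(); print("gap",s["finger_gap"],s["grip_force"],s["tcp_pos"],s["time"])
if s["finger_gap"]>.010:
    print(manip.movel([*SP,.185+DZ],max_speed=.2,until_force=25))
    s=monitor.read_state(); print(s["finger_gap"],s["grip_force"],s["force"])
    manip.move_ptp([*G,.12+DZ],rot(JY))
    manip.movel([*G,.031+.045+DZ],max_speed=.2)
    manip.pause(.2)
    s=monitor.read_state(); print(s["time"],s["tcp_pos"],s["finger_gap"])
    F=[]
    for n,(x0,y0,w,h) in(("side",(165,200,100,75)),("top",(165,120,100,75))):
        f=grab_frame(n); pickle.dump(f,open(f"pics/{n}4.pkl","wb")); F.append(cv2.resize(f["pixels"][y0:y0+h,x0:x0+w,::-1],(800,600) if n=="side" else (400,300),interpolation=2))
    F[0]=cv2.resize(F[0],(800,600)); cv2.imwrite("pics/e.png",F[0]); cv2.imwrite("pics/etop.png",F[1])
E
```

```text
False
gap 0.012945944772035724 78.60921263694763 [ 0.53405032 -0.2243792  -0.00159765] 22.4583
False
0.013495000153692276 79.23335194587708 [ 0.25203683  0.37731187 -2.39242678]
25.5417 [0.60379826 0.20509902 0.03996716] 0.013016303761414143
```

View pics/e.png

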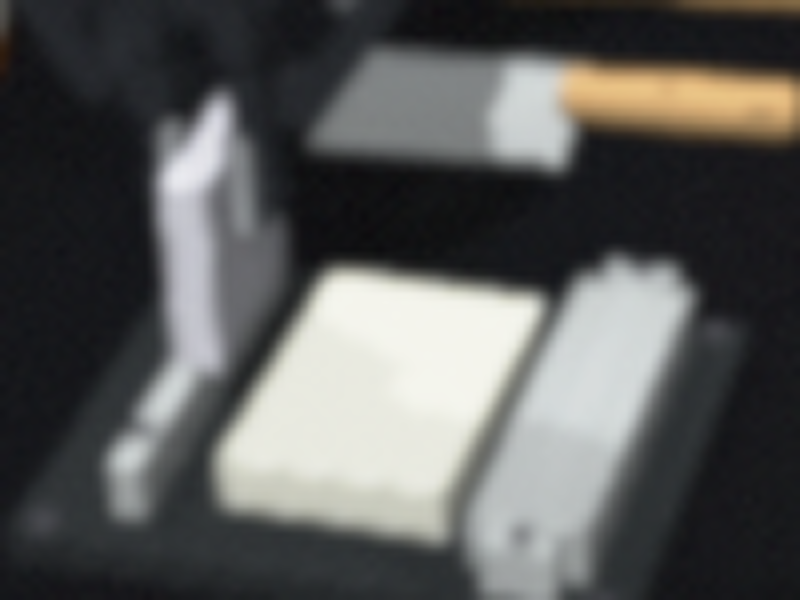

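```bash
python3 - <<'E'
from h import *
f=pickle.load(open("pics/side4.pkl","rb"));g=f["pixels"].min(2)
for r in(226,232,238,243,245,247,249): print(r,g[r,180:204].tolist())
cr=lambda x,y:(165+x/8-.5+.06,200+y/8-.5+.06)
def yplane(p,y):
    o,d=rays(f,[p]);return o+(y-o[1])/d[0][1]*d[0]
for p in((166,250),(219,250),(170,320),(222,320),(176,362),(222,372)): print("spacer",p,yplane(cr(*p),.235).round(4))
print("tile far edge",plane(f,[cr(330,266),cr(213,455)],.030).round(4))
s=pickle.load(open("pics/side0.pkl","rb"))
for r in range(230,258,4): print("slim row",r,s["pixels"].min(2)[r,176:206].tolist())
E
```

```text
226 [21, 20, 23, 44, 101, 159, 189, 196, 195, 186, 160, 126, 103, 106, 127, 132, 108, 74, 53, 47, 38, 23, 20, 16]
232 [20, 23, 22, 27, 57, 111, 160, 186, 195, 194, 185, 154, 118, 103, 104, 103, 102, 100, 98, 88, 68, 42, 23, 18]
238 [20, 22, 27, 35, 55, 103, 156, 187, 195, 196, 185, 159, 127, 108, 103, 102, 97, 86, 71, 54, 40, 51, 94, 155]
243 [37, 44, 47, 50, 53, 79, 125, 167, 189, 195, 197, 185, 153, 115, 89, 72, 55, 39, 51, 99, 158, 198, 219, 223]
245 [45, 48, 50, 52, 67, 107, 153, 183, 190, 186, 182, 175, 146, 102, 70, 49, 39, 58, 107, 163, 203, 220, 223, 224]
247 [48, 50, 55, 78, 122, 166, 195, 202, 185, 149, 120, 105, 92, 68, 48, 41, 73, 124, 175, 209, 221, 223, 223, 224]
249 [50, 58, 88, 136, 179, 202, 203, 185, 147, 110, 88, 78, 63, 48, 48, 82, 139, 190, 217, 223, 224, 224, 224, 224]
spacer (166, 250) [0.6121 0.235  0.0903]
spacer (219, 250) [0.5959 0.235  0.0922]
spacer (170, 320) [0.6129 0.235  0.0655]
spacer (222, 320) [0.5968 0.235  0.0674]
spacer (176, 362) [0.6122 0.235  0.0505]
spacer (222, 372) [0.5982 0.235  0.0486]
tile far edge [[0.5903 0.1493]
 [0.5974 0.2509]]
sli
[... 325 characters left out ...]
3, 46, 48, 50, 59, 87, 134, 177, 198, 196, 174, 135, 100, 84, 73, 63, 54, 64, 104, 161, 211, 230]
slim row 242 [20, 23, 22, 25, 32, 39, 46, 48, 49, 52, 69, 109, 157, 191, 200, 186, 155, 118, 93, 81, 70, 57, 55, 81, 136, 192, 225, 234, 236, 236]
slim row 246 [25, 28, 37, 43, 47, 49, 51, 59, 89, 135, 176, 198, 198, 178, 140, 105, 85, 75, 64, 54, 63, 103, 158, 208, 229, 235, 236, 236, 236, 236]
slim row 250 [41, 48, 48, 49, 50, 71, 115, 160, 192, 204, 193, 162, 122, 95, 82, 71, 59, 52, 75, 127, 185, 223, 234, 236, 236, 236, 236, 236, 236, 236]
slim row 254 [49, 49, 59, 85, 118, 140, 148, 150, 143, 124, 100, 85, 75, 67, 55, 59, 97, 157, 209, 230, 235, 236, 236, 236, 236, 236, 236, 236, 236, 236]
```

View pics/etop.png

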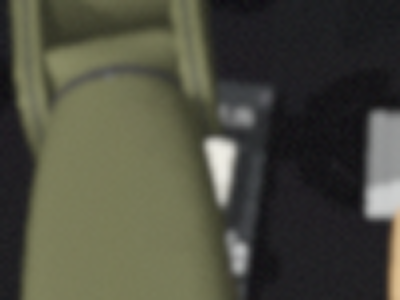

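```bash
python3 - <<'E'
from h import *
s=pickle.load(open("pics/side0.pkl","rb"));g=s["pixels"].min(2).astype(float)
L,Rr,T=[],[],[]
for r in range(234,252):
    p=g[r,170:212]; 
    pk=int(np.argmax(p[:int(np.interp(r,[234,252],[28,18]))])); 
    def cr(lev,k,st):
        while (p[k]-lev)*(p[k+st]-lev)>0:k+=st
        return 170+k+st*(lev-p[k])/(p[k+st]-p[k])
    L.append((cr((p[pk]+50)/2,pk,-1),r));Rr.append((cr((p[pk]+88)/2,pk,1),r))
    k=int(np.argmax(p>225)) ; T.append((cr(140,k,-1),r))
for n,v,z in(("slim far",L,.032),("slim near",Rr,.032),("tile far",T,.030)):
    w=plane(s,v,z);m,b=np.polyfit(w[:,1],w[:,0],1)
    print(n,"x at .175,.205,.235",[round(m*y+b,4) for y in(.175,.205,.235)],"yaw",round(np.degrees(-np.arctan(m)),2),np.std(w[:,0]-m*w[:,1]-b).round(4))
E
```

```text
slim far x at .175,.205,.235 [np.float64(0.6222), np.float64(0.6237), np.float64(0.6252)] yaw -2.91 0.0001
slim near x at .175,.205,.235 [np.float64(0.6101), np.float64(0.6116), np.float64(0.6131)] yaw -2.84 0.0001
tile far x at .175,.205,.235 [np.float64(0.6117), np.float64(0.5984), np.float64(0.5851)] yaw 23.94 0.0254
```

The spacer's near end is centred at x≈0.6048, against a gap centre of 0.6052 measured in the same view. It is upright and aligned, so I'll insert it.

```bash
python3 - <<'E'
from h import *
from rig import *
r=rot(JY)
print(manip.movel([*G,.031+.030+DZ],max_speed=.08,until_force=6))
hit=manip.movel([*G,.031+.011+DZ],max_speed=.04,until_force=6)
s=monitor.read_state(); print(hit,s["time"],s["tcp_pos"].round(4),s["force"].round(1),s["finger_gap"],"foot",s["tcp_pos"][2]-DZ-.031)
f=grab_frame("side"); pickle.dump(f,open("pics/side5.pkl","wb"))
cv2.imwrite("pics/f.png",cv2.resize(f["pixels"][200:275,165:265,::-1],(800,600),interpolation=2))
E
```

```text
True
True 26.1 [0.604  0.2058 0.026 ] [-1.  -1.2  4.6] 0.012896228674385384 foot 0.0330137668520826
```

```bash
python3 - <<'E'
from h import *
from rig import *
s=monitor.read_state(); M=R.from_rotvec(s["tool_rot"]).as_matrix(); print("closing yaw",np.degrees(np.arctan2(M[1,1],M[0,1])), "z axis",M[:,2].round(4),s["wrist_torque"].round(3),s["force"].round(2))
f=pickle.load(open("pics/side5.pkl","rb"));g=f["pixels"].min(2)
for r in range(228,254,2): print(r,g[r,180:204].tolist())
E
```

```text
closing yaw -3.104821724700192 z axis [ 0.003   0.0013 -1.    ] [-0.088  0.13  -0.061] [-1.82 -0.26  4.05]
228 [23, 22, 26, 49, 113, 180, 216, 220, 218, 212, 197, 162, 124, 108, 126, 132, 109, 71, 46, 33, 26, 19, 17, 16]
230 [24, 21, 22, 42, 94, 149, 182, 195, 196, 191, 171, 138, 108, 101, 120, 129, 110, 74, 46, 34, 27, 19, 17, 17]
232 [20, 21, 24, 34, 76, 130, 172, 190, 195, 193, 178, 148, 112, 100, 114, 126, 113, 85, 66, 61, 47, 32, 21, 16]
234 [24, 21, 23, 29, 62, 116, 163, 188, 194, 196, 185, 156, 116, 98, 100, 109, 106, 97, 92, 86, 69, 45, 31, 35]
236 [21, 20, 21, 30, 60, 113, 161, 187, 194, 194, 185, 153, 117, 101, 99, 100, 100, 98, 95, 88, 67, 48, 44, 79]
238 [20, 22, 27, 36, 59, 106, 157, 186, 194, 194, 184, 154, 118, 101, 100, 102, 103, 100, 93, 76, 56, 54, 92, 152]
240 [24, 30, 38, 45, 60, 106, 159, 188, 195, 194, 185, 154, 119, 103, 100, 102, 100, 95, 78, 58, 64, 109, 165, 205]
242 [32, 38, 46, 49, 60, 104, 157, 187, 195, 195, 184, 158, 126, 105, 100, 97, 90, 73, 55, 72, 122, 175, 209, 222]
244 [43, 47, 49, 49, 60, 96, 146, 179, 192, 194, 188, 166, 134, 109, 97, 86, 68, 54, 76, 131, 184, 215, 223, 224]
246 [48, 49, 50, 59, 90, 133, 171, 189, 195, 196, 193, 178, 146, 111, 84, 62, 58, 88, 143, 189, 215, 223, 224, 224]
248 [50, 50, 65, 106, 154, 186, 195, 195, 195, 196, 195, 185, 151, 102, 65, 63, 107, 162, 202, 219, 223, 223, 224, 224]
250 [52, 72, 115, 161, 193, 202, 192, 171, 159, 159, 163, 155, 124, 81, 68, 111, 167, 206, 221, 224, 223, 224, 224, 224]
252 [63, 94, 134, 164, 180, 176, 147, 114, 96, 87, 81, 72, 63, 79, 125, 174, 208, 221, 223, 223, 224, 224, 224, 223]
```

View pics/f.png

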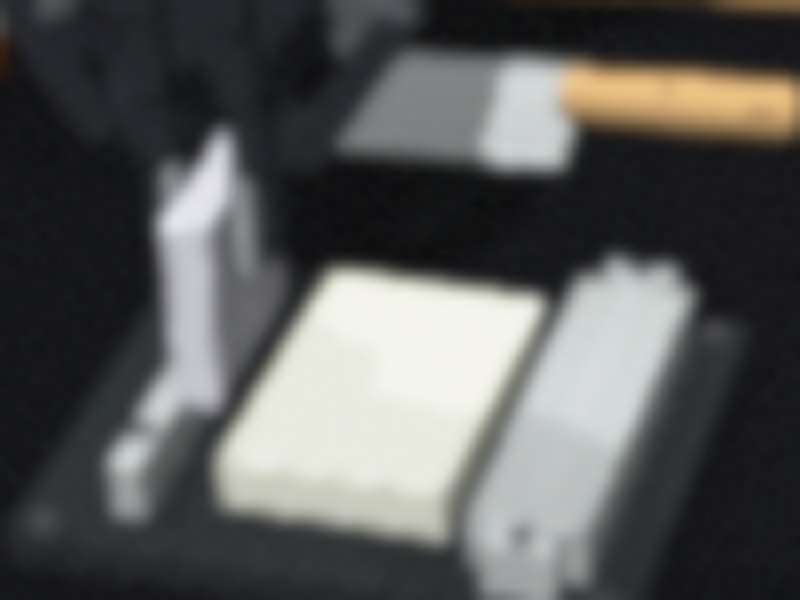

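The last picture shows the spacer's foot corner, at about (186,250) px, resting on the slim jaw's inner edge at about (188.5,250). On the other side the foot edge at (192,250) still has a 3.4 px (7 mm) gap to the tile edge at (195.5,250). It needs to shift about 4.3 mm towards the tile.

```bash
cat >> h.py <<'E'
JX=np.array([np.cos(np.radians(-2.85)),np.sin(np.radians(-2.85))]); G2=G-.0043*JX
E
python3 - <<'E'
from h import *
from rig import *
manip.movel([*G,.031+.037+DZ],max_speed=.1)
manip.movel([*G2,.031+.037+DZ],max_speed=.05)
manip.pause(.15)
hit=manip.movel([*G2,.031+.012+DZ],max_speed=.05,until_force=7)
s=monitor.read_state(); print(hit,s["time"],s["tcp_pos"].round(4),s["force"].round(1),s["finger_gap"],"foot",s["tcp_pos"][2]-DZ-.031)
f=grab_frame("side"); pickle.dump(f,open("pics/side6.pkl","wb"));g=f["pixels"].min(2)
for r in range(238,266,2): print(r,g[r,180:206].tolist())
E
```

```text
True 27.275 [0.598  0.2052 0.0062] [ 0.5 -0.1  3.4] 0.01317320874487307 foot 0.01322613890034182
238 [18, 23, 28, 35, 44, 48, 53, 81, 129, 170, 190, 197, 196, 183, 151, 115, 102, 118, 128, 113, 80, 58, 66, 94, 124, 146]
240 [25, 28, 37, 45, 49, 49, 54, 76, 122, 166, 188, 195, 194, 185, 153, 116, 103, 113, 122, 117, 97, 95, 109, 124, 139, 162]
242 [31, 39, 47, 48, 50, 52, 68, 104, 145, 177, 190, 195, 194, 183, 152, 117, 102, 103, 106, 114, 129, 142, 157, 174, 191, 207]
244 [43, 46, 50, 49, 55, 77, 119, 159, 183, 192, 195, 195, 195, 184, 154, 118, 103, 106, 121, 155, 192, 212, 218, 221, 223, 224]
246 [49, 50, 51, 59, 91, 136, 177, 199, 205, 203, 199, 197, 195, 184, 155, 122, 111, 129, 164, 198, 218, 223, 224, 224, 224, 224]
248 [51, 51, 66, 107, 154, 188, 204, 201, 185, 181, 189, 194, 195, 185, 159, 132, 143, 178, 207, 220, 224, 224, 224, 224, 224, 224]
250 [53, 73, 115, 162, 193, 205, 194, 164, 140, 153, 178, 191, 195, 189, 173, 167, 186, 212, 222, 224, 223, 224, 224, 224, 224, 223]
252 [62, 93, 134, 165, 180, 175, 148, 116, 107, 137, 170, 190, 194, 195, 198, 205, 217, 222, 224, 224, 224, 223, 224, 224, 224, 224]
254 [118, 140, 149, 150, 144, 125, 102, 87, 91, 124, 163, 189, 201, 213, 221, 225, 226, 226, 225, 224, 224, 225, 224, 224, 224, 224]
256 [186, 199, 190, 160, 124, 98, 87, 79, 74, 96, 140, 179, 210, 224, 229, 233, 234, 233, 233, 232, 230, 229, 228, 226, 225, 224]
258 [185, 181, 155, 120, 95, 84, 74, 63, 53, 57, 80, 122, 166, 193, 206, 213, 219, 222, 223, 221, 221, 223, 226, 229, 229, 227]
260 [154, 150, 130, 104, 86, 72, 60, 49, 46, 45, 54, 91, 138, 172, 188, 193, 193, 192, 192, 193, 192, 195, 198, 201, 202, 201]
262 [150, 150, 134, 108, 79, 59, 48, 46, 46, 48, 52, 76, 114, 149, 171, 177, 178, 178, 181, 184, 187, 188, 189, 188, 188, 189]
264 [114, 118, 110, 88, 61, 48, 44, 47, 47, 50, 50, 54, 64, 79, 91, 95, 98, 105, 115, 127, 139, 144, 144, 145, 150, 158]
```

It is seated on the bed with its foot at about 13 mm. Now I'll push the tile toward the broad jaw and watch the force.

```bash
python3 - <<'E'
from h import *
from rig import *
manip.pause(.2)
z=.0068; x0=monitor.read_state()["tcp_pos"][:2]
for d in(.004,.008,.010,.012,.013,.014,.015,.016,.017,.018,.019):
    manip.movel([*(G2-d*JX),z],max_speed=.03); manip.pause(.15)
    F=[];
    for _ in range(5): F.append(monitor.read_state()["force"]); manip.pause(.02)
    F=np.mean(F,0); s=monitor.read_state(); fx=F[:2]@JX
    print(d,round(s["time"],2),s["tcp_pos"].round(4),F.round(1),"fx",fx.round(2),"foot",round(s["tcp_pos"][2]-DZ-.031,4),round(s["finger_gap"],4))
    if fx>8: break
f=grab_frame("side"); pickle.dump(f,open("pics/side7.pkl","wb"))
E
```

```text
0.004 28.01 [0.5935 0.2053 0.0063] [ 1.3  0.8 -0.4] fx 1.22 foot 0.0133 0.0129
0.008 28.52 [0.5895 0.2055 0.0064] [-0.1 -0.4 -1.4] fx -0.05 foot 0.0134 0.0127
0.01 29.01 [0.588  0.2057 0.0068] [ 0.5  0.1 -1.7] fx 0.48 foot 0.0138 0.0128
0.012 29.49 [0.5865 0.2057 0.0069] [ 3.4 -0.9 -2.6] fx 3.39 foot 0.0139 0.0132
0.013 29.98 [0.5857 0.2058 0.0071] [ 4.7 -1.6 -2.9] fx 4.76 foot 0.0141 0.0129
0.014 30.46 [0.585  0.2058 0.0072] [ 5.3 -1.8 -2.7] fx 5.34 foot 0.0142 0.0128
0.015 30.94 [0.5845 0.2059 0.0075] [ 6.3 -2.2 -2.6] fx 6.45 foot 0.0145 0.0129
0.016 31.43 [0.5841 0.2059 0.0077] [ 7.5 -2.1 -2.9] fx 7.6 foot 0.0147 0.0126
0.017 31.91 [0.5836 0.2059 0.008 ] [ 8.2 -1.9 -3. ] fx 8.28 foot 0.015 0.0129
```

```bash
python3 - <<'E'
from h import *
a=pickle.load(open("pics/side0.pkl","rb"))["pixels"].min(2);b=pickle.load(open("pics/side7.pkl","rb"))["pixels"].min(2)
for r in(244,250,256):
    print(r,"before",a[r,186:256].tolist());print(r,"now   ",b[r,186:256].tolist())
E
```

```text
244 before [119, 164, 192, 200, 181, 145, 107, 88, 77, 66, 55, 56, 90, 147, 203, 228, 235, 236, 237, 236, 236, 236, 236, 236, 236, 236, 236, 236, 236, 236, 236, 236, 236, 236, 236, 236, 236, 236, 236, 236, 235, 232, 220, 181, 137, 120, 145, 182, 203, 209, 209, 209, 210, 213, 213, 212, 211, 209, 209, 210, 202, 180, 138, 98, 72, 56, 48, 47, 48, 49]
244 now    [119, 165, 194, 201, 183, 146, 111, 103, 131, 167, 188, 195, 195, 187, 156, 120, 105, 111, 135, 166, 184, 196, 209, 217, 218, 221, 223, 224, 224, 226, 230, 235, 236, 237, 237, 237, 237, 237, 237, 237, 237, 237, 237, 237, 237, 237, 236, 233, 228, 221, 213, 210, 210, 210, 213, 215, 214, 212, 210, 210, 210, 209, 198, 169, 128, 90, 67, 53, 49, 46]
250 before [193, 162, 122, 95, 82, 71, 59, 52, 75, 127, 185, 223, 234, 236, 236, 236, 236, 236, 236, 236, 236, 236, 236, 236, 236, 236, 236, 236, 236, 236, 236, 236, 236, 236, 236, 237, 236, 235, 232, 218, 177, 130, 114, 138, 178, 202, 209, 210, 211, 212, 213, 215, 214, 212, 210, 211, 211, 209, 195, 159, 115, 83, 64, 50, 46, 45, 46, 47, 42, 32]
250 now    [196, 163, 123, 95, 83, 71, 60, 60, 
[... 289 characters left out ...]
, 43, 39, 32]
256 before [86, 79, 67, 54, 55, 94, 151, 201, 226, 233, 235, 236, 236, 236, 236, 236, 236, 236, 236, 236, 237, 236, 236, 236, 236, 236, 236, 236, 236, 237, 236, 236, 236, 236, 235, 231, 217, 173, 127, 107, 124, 160, 192, 205, 207, 209, 208, 210, 210, 211, 210, 208, 208, 208, 206, 195, 168, 128, 93, 71, 54, 46, 45, 45, 47, 45, 35, 27, 23, 22]
256 now    [88, 80, 67, 54, 48, 44, 47, 54, 88, 133, 167, 190, 214, 225, 230, 231, 230, 229, 228, 227, 227, 226, 225, 224, 224, 224, 224, 224, 224, 224, 224, 224, 224, 223, 224, 224, 224, 223, 224, 225, 224, 223, 218, 209, 197, 192, 190, 190, 192, 192, 193, 192, 192, 191, 190, 189, 188, 179, 152, 116, 87, 69, 55, 46, 46, 43, 34, 27, 21, 23]
```

```bash
python3 - <<'E'
from h import *
from rig import *
f=grab_frame("side");px=f["pixels"];g=px.min(2)
for r in range(222,252,4): print(r,g[r,184:206].tolist())
def proj(P):
    T=np.linalg.inv(f["pose"]); c=T[:3,:3]@np.array(P)+T[:3,3]; v=f["mtx"]@c; return (v[:2]/v[2]).round(1).tolist()
for sx in(1,-1):
  for th in(1.9,2.1,2.3,2.5): print(sx,th,[proj([*cw(sx*(.065-.062*np.cos(th)),y),.072+.062*np.sin(th)]) for y in(.095,-.095)])
h=cv2.cvtColor(px,cv2.COLOR_RGB2HSV); m=cv2.inRange(h,(8,70,60),(25,255,255))
for r in range(134,190,3):
    c=np.nonzero(m[r,195:330])[0]+195; print(r,[(int(k[0]),int(k[-1])) for k in np.split(c,np.nonzero(np.diff(c)>1)[0]+1) if len(k)])
s=monitor.read_state();print(s["time"],s["tcp_pos"].round(4),s["force"].round(1),s["grip_force"],abs(s["joint_velocities"]).max())
E
```

```text
222 [37, 37, 38, 37, 35, 37, 37, 40, 38, 38, 36, 30, 28, 29, 26, 28, 44, 60, 58, 44, 36, 33]
226 [20, 22, 25, 23, 22, 25, 27, 35, 40, 41, 44, 43, 38, 45, 87, 146, 197, 211, 173, 108, 57, 41]
230 [22, 22, 23, 27, 29, 31, 32, 34, 43, 78, 118, 138, 148, 175, 209, 223, 222, 202, 166, 136, 115, 83]
234 [25, 30, 38, 44, 50, 53, 58, 58, 61, 95, 154, 204, 225, 229, 228, 223, 200, 158, 128, 128, 124, 98]
238 [43, 49, 50, 53, 59, 88, 134, 175, 187, 180, 179, 187, 194, 196, 191, 173, 141, 112, 107, 125, 131, 107]
242 [49, 52, 70, 111, 158, 192, 202, 188, 157, 129, 141, 172, 189, 195, 196, 187, 156, 120, 105, 106, 110, 112]
246 [89, 136, 177, 199, 200, 179, 141, 104, 87, 89, 118, 162, 186, 193, 194, 184, 152, 119, 115, 143, 181, 210]
250 [194, 205, 194, 164, 123, 96, 83, 71, 59, 62, 107, 159, 187, 195, 195, 185, 166, 166, 190, 214, 222, 224]
1 1.9 [[220.3, 159.5], [229.7, 134.9]]
1 2.1 [[216.5, 161.0], [226.3, 136.2]]
1 2.3 [[213.2, 163.1], [223.4, 138.2]]
1 2.5 [[210.5, 165.9], [220.9, 140.7]]
-1 1.9 [[279.3, 161.7], [282.1, 136.6]]
-1 2.1 [[283.2, 163.5], [285.6, 138.3]]
-1 2.3 [[286.7, 166.0], [288.6, 140.5]]
-1 2.5 [[289.5, 168.9], [291.1, 143.2]]
134 [(274, 305), (327, 329)]
137 [(274, 307), (327, 329)]
140 [(274, 309), (327, 329)]
143 [(274, 310), (326, 329)]
146 [(224, 231), (275, 310), (326, 329)]
149 [(220, 233), (276, 310), (326, 329)]
152 [(216, 310), (326, 329)]
155 [(215, 309), (326, 329)]
158 [(214, 297), (326, 329)]
161 [(213, 286), (327, 329)]
164 [(215, 285), (329, 329)]
167 [(218, 235), (272, 283)]
170 [(221, 234), (271, 280)]
173 [(223, 233), (271, 277)]
176 [(225, 234), (270, 275)]
179 [(227, 273)]
182 [(227, 273)]
185 [(227, 273)]
188 [(227, 272)]
32.0083 [0.5836 0.2059 0.008 ] [ 8.2 -1.1 -2.7] 79.38993215560913 0.001286943856335886
```

Checks: both flaps are at about 2.2 rad, the spacer is upright and steady, and the tile shows no gap to the broad jaw. That jaw has given about 4 mm under an 8 N push. Handing in.

```bash
python3 -c "
from rig import job
print(job.finish_job())"
```

```text
the job is handed in; nothing more can be done
None
```

I handed the job in at about 32 s, with both flaps back at about 2.2 rad and the gripped spacer holding the tile flush against the spring-loaded jaw, which has given about 4 mm; no verdict came back.

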